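Slide the worn brake pad out of the gauge into the scrap tray

TASK

Of the two brake pads in the gauge stand, scrap the worn, thinner one: slide it along its nest and push it off the stand's open edge so that it drops into the aluminium tray below. The floor of the nest is sprung, so bear on the pad only lightly or it sinks and catches behind the low front sill. Leave the thicker pad in its nest and the tray and everything else where they are.

Things in the scene. Friction and masses are not known exactly. Their poses are not given: they have to be found in the camera images.
- stand: fixed gauge stand, white laminate deck 140 (x) by 220 (y) mm, 88 mm high, with two aluminium nests side by side on it. Origin under its centre on the countertop, z up; x points to the open edge at x = +70 mm, where the deck ends above the tray. Each nest is 47 mm wide, from its rear wall (face at x = -15) to the edge. Behind the nests lie a 38 mm dial, 13 mm tall, and the red valve tool
- nest_left (a point): top centre of the floor of the nest at stand y = +37.5 mm, 100 mm above the countertop (stand x = 21.5); axes as the stand. The rear and side walls are 114 mm high, 8 mm thick (28 mm between the nests); the side walls run right up to the open edge
- nest_right (a point): the same for the nest at stand y = -37.5 mm. Each nest's steel floor (72 mm long) is a sprung plate: it stays up until about 1 N is added on the pad, then sinks about 1 mm per 3.5 N, at most 6 mm, and springs back. Pads slide easily on it (friction about 0.3)
- edge (a point): middle of the open edge, on top of the fixed sill that closes off the front of the sprung floors: stand x = 58 to 70 mm, 98.5 mm above the countertop, so 1.5 mm lower than the floors at rest. A pad pressed with more than about 6 N sinks so far that its front face is stopped by the sill; pressed less, or let go, it rises and passes over it
- worn_pad: worn brake pad, flat slab 70 (x, along the nest) by 42 (y) mm, about 100 g; thickness unknown, 6.5 to 13 mm as the lining is worn, so its top lies 1 to 7.5 mm below the nest walls: feel for it. Gaps of 3 mm to the rear wall and 2 mm to the side walls are too narrow for fingers; first drag it by a fingertip pressed on its top. Origin: centre of the underside
- good_pad: the other brake pad, same outline but 18 mm thick, so standing 4 mm above the walls of the other nest; must stay there. Origin: centre of the underside
- tray: open aluminium tray for scrap, 160 (x) by 220 (y) by 30 mm high, walls and floor 4 mm, loose on the countertop, its near side tucked under the stand's overhanging edge. Origin: centre of the underside
- spacer: steel ring 30 mm across, 6 mm high, already lying in the tray; may be struck by the pad
- valve_tool: red plastic valve tool, 55 mm long, 10 mm high, lying on the stand's deck behind the nests; bystander
- lever_a: black tire lever 120 by 20 by 8 mm lying beside the tray; bystander. Origin: centre of the underside
- lever_b: second black tire lever, same size, lying on the left of the countertop; bystander
- rasp: steel rasp with wooden handle, 270 mm long, 22 mm high, lying on the right; bystander
- pump: chrome mini pump 220 mm long, 25 mm high, lying on the right; bystander
- case: clear polycarbonate case with snap latch, 180 by 120 by 39 mm, standing on the left; bystander
Things that resemble listed ones, but are neither listed nor needed, are in the scene too. What is shaped like the worn_pad but purple is not meant.

How it is judged:
On the way:
1. the worn pad has been slid along its nest at least 25 mm towards the open edge and is still lying flat in the nest (x of worn_pad in the frame of stand between 0.05 and 0.08 m and z of worn_pad in the frame of stand between 0.092 and 0.106 m and angle between worn_pad's own z axis and vertical below 0.2 rad), for 0.1 s.
At the end, for the whole second after the job is handed in: the worn pad lies at rest (slower than 20 mm/s) within the tray's walls, its origin under 40 mm above the tray's underside; the thicker pad is within 10 mm of its start and the tray within 30 mm of its start (x of worn_pad in the frame of tray between -0.08 and 0.08 m and y of worn_pad in the frame of tray between -0.11 and 0.11 m and z of worn_pad in the frame of tray between -0.002 and 0.04 m and linear speed of worn_pad below 0.02 m/s and distance of good_pad from where it was at the start of the episode below 0.01 m and distance of tray from where it was at the start of the episode below 0.03 m); the robot touches nothing.
It fails at once if the thicker pad is shifted more than 10 mm (distance of good_pad from where it was at the start of the episode above 0.01 m).
It fails at once if the tray is shifted more than 30 mm (distance of tray from where it was at the start of the episode above 0.03 m).
It fails at once if a bystander (valve tool, tire lever, rasp, pump, case) is shifted more than 30 mm (distance of any of valve_tool, lever_a, lever_b, rasp, pump, case from where it was at the start of the episode above 0.03 m).
It also fails if it takes over 45 s, if anything falls off the work surface, if the arm or the gripper's body presses on something with over 40 N, if the wrist force passes 120 N, or if a joint passes its speed limit or range.

ROBOT

A 7-joint arm with a two-finger parallel gripper is mounted at the origin on the work surface. World frame = base frame: x ahead of the robot, y to its left, z up, the work surface at z = 0. Lengths are in m, angles in rad, forces in N, time in s.
With the tool pointing down it reaches from about 0.425 to 0.875 m from the base axis. Payload 4.7 kg.
Tool frame: the origin (TCP) lies midway between the tips of the shut fingers; the grasp point (between the pads) lies 19 mm behind it (ctrl.grip_point_offset is the distance from the TCP to the grasp point, in m); z points along the fingers, y is the line along which they close (so a half turn about z gives the same grasp; the last joint's range is limited). The gripper opens to 87 mm and grips with 3 to 60 N. Pads are 19 mm wide; open, the fingers measure 117 mm over their backs; the gripper's body (75 mm by 190 mm) begins 51 mm behind the grasp point.
Start: joints at [-1.289, 0.321, -0.07, 1.45, 0.023, 1.371, -0.057], TCP at [0.172, 0.627, 0.223] pointing down, gripper open.
Joint ranges: [-2.86, 2.86], [-0.3, 2.09], [-1.38, 1.24], [0.06, 2.45], [-1.56, 4.7], [0.09, 2.05], [-2.69, 2.69]. Speed limits (rad/s): [2.57, 2.57, 3.14, 3.14, 3.14, 3.14, 3.14].

INTERFACE

Orientations are given as a rotation vector (axis times angle).
In Python, from bench import ctrl gives the robot as it stands. The module is installed in compiled form; this text tells all that it offers.
- The arm moves only by the shell command python3 -m handwheel 'ROWS' [OPENING] [FORCE]. ROWS is JSON, a list of rows, each an object of numbers: "x", "y", "z": the shift along the tool's x, y, z in m; "wx", "wy", "wz": the turn, a rotation vector about the tool's x, y, z in degrees. A call has 1 to 10 rows; each row is the pose to reach, as a shift and turn from the pose commanded when the call began, along the tool's axes at that moment; what a row does not reach only later rows make up. A row lasts 1/12 s, in which the tool goes at most 41.7 mm and 7.16 degrees, less where a joint would pass 70% of its speed; a pose out of reach is approached as far as the arm can. A call with a gripper value outside its range is refused whole. OPENING is the finger opening in m, from 0 to 0.087, set as the call begins (- or left out, the last holds). The fingers move at their own pace and stop on an object; FORCE is the grip in N (left out, the last holds). Time passes only in rows, so rows that repeat a pose let the fingers close. It gives the time, the measured TCP pose, the force, the opening and the grip force at its end, in the units of the state.
- ctrl.get_state(): the state, without advancing time (a new reading comes with each control period).
- ctrl.get_image(name): name is "side" or "top"; returns a dict with "image" (480x640x3 uint8, red, green, blue), "K" (3x3 intrinsics, pixels), "world_to_cam" (4x4, takes a point from world to camera coordinates). Camera axes: x right, y down, z forward; pixel columns grow to the right and rows downward; lengths in m; the calibration is good to about 2 mm. A picture is of the moment at which its call begins. There is no depth.
- ctrl.close_job(): hands the job in; it is judged then, once.
The state is a dict: "time": time; "joint_positions": joint angles; "qd": joint speeds; "joint_torque": joint torques, N m; "position": TCP position; "tool_rot": TCP orientation; "ft_force": force on the tool from outside, world axes, zero at the start; "torque": the same for the moment, N m; "grip_width": opening from 0.0 (shut) to 1.0 (fully open); "grip_force": force on a finger pad.
Only numpy, scipy, OpenCV 4.12 (cv2) and the standard library are available. Lean on these libraries where they do the work, as an engineer would, in place of code of your own. Each camera call takes 0.05 s, during which the arm holds its last target. There are 200 camera calls.

## Working session

There is one attempt and no reset: what is moved stays moved. The work goes in short steps, Python scripts to look and compute and a shell command to move; the robot and the scene stay as the last step left them, time stands still between calls to the robot, and variables do not carry over. Pictures are saved under pics/ and viewed, at most 10 in all, crops included, and the job is handed in when it is done.

```bash
mkdir -p pics; python3 - <<'E'
from bench import ctrl
import cv2,numpy as np
for n in("top","side"):
    r=ctrl.get_image(n); cv2.imwrite(f"pics/{n}0.png",r["image"][:,:,::-1]); print(n,r["K"],r["world_to_cam"])
    np.savez(f"{n}.npz",K=r["K"],T=r["world_to_cam"])
s=ctrl.get_state(); print(s)
E
```

```text
top [[600.64970018   0.         319.1415608 ]
 [  0.         600.64970018 243.33737682]
 [  0.           0.           1.        ]] [[ 0.00558518 -0.99981872  0.01820236  0.01270021]
 [-0.99385605 -0.00756217 -0.11042177  0.51640647]
 [ 0.11053941 -0.0174738  -0.99371812  1.37278464]
 [ 0.          0.          0.          1.        ]]
side [[443.64501187   0.         319.40205619]
 [  0.         443.64501187 238.58714931]
 [  0.           0.           1.        ]] [[ 0.97188207 -0.23503637 -0.01425301 -0.47383338]
 [-0.15184603 -0.579324   -0.80082862  0.13933456]
 [ 0.17996674  0.78047524 -0.59872395  1.12313436]
 [ 0.          0.          0.          1.        ]]
{'time': 0.1, 'joint_positions': array([-1.28890414,  0.32172964, -0.07010293,  1.45152539,  0.02259581,
        1.37079934, -0.05690738]), 'qd': array([ 0.00224262, -0.00300887, -0.00100332, -0.00276939,  0.00075786,
        0.00022209,  0.00047672]), 'joint_torque': array([-3.38334539e-04, -4.92573202e+01, -4.05936269e-01, -3.13400674e+01,
       -6.41912967e-02,  3.95210925e-02,  8.17634259e-05]), 'position': array([0.17189819, 0.62635726, 0.22159737]), 'tool_rot': array([-4.19315638e-01, -3.11333930e+00,  2.62090891e-03]), 'ft_force': array([0.27307968, 0.0856313 , 0.21843994]), 'torque': array([ 0.01550369,  0.00072895, -0.03008943]), 'grip_force': 0.0, 'grip_width': 1.0004852953211036}
```

View pics/top0.png

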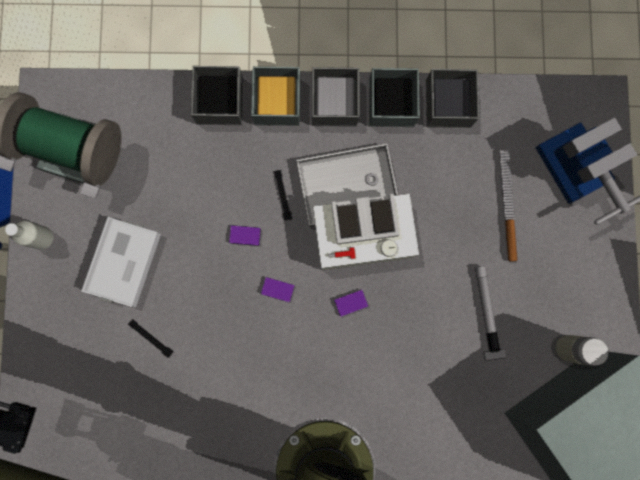

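View pics/side0.png

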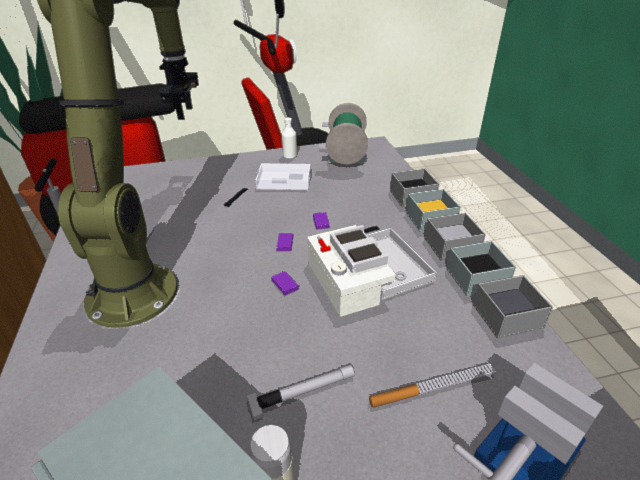

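The top view shows the stand at about (367,230), with dark pads at (348,220) and (383,216). The tray is at (345,175), and the purple decoys are at (243,235), (277,289) and (351,302). The pads in the nests are the only candidates. An enlarged crop should show which is thinner.

```bash
python3 - <<'E'
import cv2,numpy as np
a=cv2.imread("pics/top0.png")[180:280,300:430]; b=cv2.imread("pics/side0.png")[215:325,295:445]
cv2.imwrite("pics/crop0.png",np.vstack([cv2.resize(a,(390,300),interpolation=3),cv2.resize(b,(390,286),interpolation=3)]) if 0 else np.hstack([cv2.resize(a,(400,308),interpolation=2),cv2.resize(b,(400,308),interpolation=2)]))
cv2.imwrite("pics/crop1.png",cv2.resize(a,(780,600),interpolation=2))
cv2.imwrite("pics/crop2.png",cv2.resize(b,(800,587),interpolation=2))
E
```

```text
(no output)
```

View pics/crop1.png

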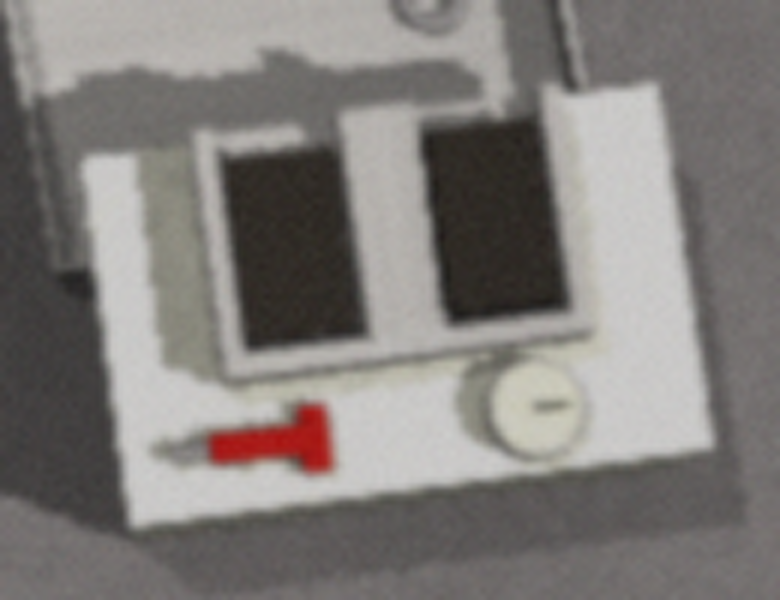

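View pics/crop2.png

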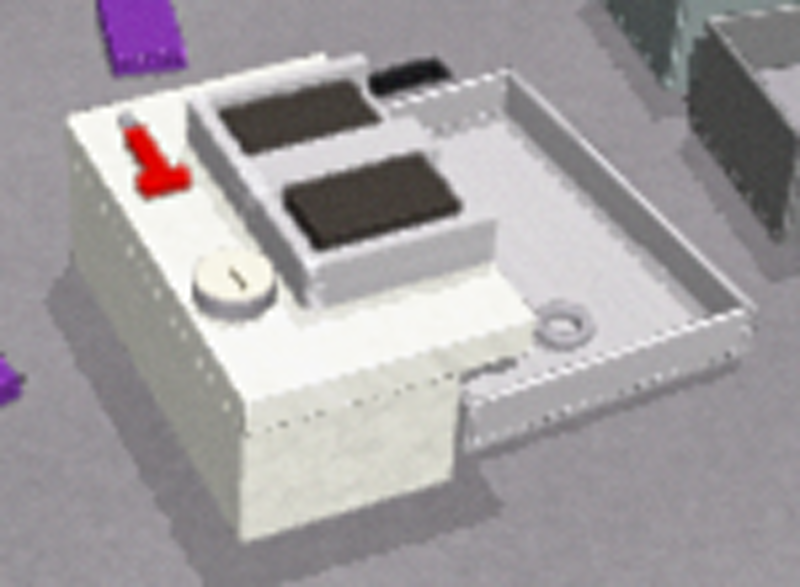

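Both views suggest that the right pad, top crop (495,220) and side crop (370,200), stands proud of the walls. The left pad, top crop (293,245) and side crop (300,115), is recessed. I'll fit the stand pose and check this by projection.

```bash
cat > h.py <<'E'
import numpy as np
from scipy.optimize import least_squares
C={n:np.load(f"{n}.npz") for n in("top","side")}
def proj(n,p):
    c=C[n]; q=np.c_[np.atleast_2d(p),np.ones(len(np.atleast_2d(p)))]@c["T"].T; q=q[:,:3]@c["K"].T; return q[:,:2]/q[:,2:]
def W(p,P):
    x,y,a=P; p=np.atleast_2d(np.array(p,float)); c,s=np.cos(a),np.sin(a)
    return np.c_[x+c*p[:,0]-s*p[:,1],y+s*p[:,0]+c*p[:,1],p[:,2]]
E
python3 - <<'E'
from h import *
cr={"top":lambda u:np.array(u)/6+[300,180],"side":lambda u:np.array(u)/5.333+[295,215]}
mt=[[-.07,.11,.088],[-.07,-.11,.088],[.07,-.11,.088],[.07,.11,.088]]
ut=cr["top"]([[130,527],[713,447],[660,85],[85,152]])
ms=[[-.07,.11,.088],[-.07,-.11,.088],[.07,-.11,.088]]
us=cr["side"]([[70,118],[245,402],[537,325]])
f=lambda P:np.r_[(proj("top",W(mt,P))-ut).ravel(),(proj("side",W(ms,P))-us).ravel()]
r=least_squares(f,[.55,-.05,.1]);P=r.x;print(P,np.degrees(P[2]),np.round(r.fun,1));np.save("P.npy",P)
for nm,y in(("left",.0375),("right",-.0375)):
  for t in (.008,.018):
    m=[[sx*.035+.023,y+sy*.021,.1+t] for sx,sy in((1,1),(1,-1),(-1,-1),(-1,1))]
    print(nm,t,"top",((proj("top",W(m,P))-[300,180])*6).round().tolist(),"side",((proj("side",W(m,P))-[295,215])*5.333).round().tolist())
E
```

```text
[ 0.54111429 -0.08964743  0.13310933] 7.626602626864598 [ 0.5 -1.   0.9 -0.   0.8 -0.9  0.1 -0.1 -1.4 -1.  -0.8 -0.3 -0.5 -1.5]
left 0.008 top [[228.0, 157.0], [341.0, 143.0], [366.0, 329.0], [253.0, 343.0]] side [[346.0, 78.0], [384.0, 126.0], [248.0, 161.0], [213.0, 111.0]]
left 0.018 top [[230.0, 152.0], [343.0, 138.0], [369.0, 326.0], [255.0, 340.0]] side [[347.0, 61.0], [385.0, 109.0], [248.0, 144.0], [213.0, 94.0]]
right 0.008 top [[429.0, 132.0], [541.0, 118.0], [568.0, 304.0], [455.0, 318.0]] side [[416.0, 166.0], [458.0, 219.0], [316.0, 257.0], [277.0, 202.0]]
right 0.018 top [[432.0, 127.0], [545.0, 113.0], [572.0, 300.0], [458.0, 314.0]] side [[417.0, 149.0], [460.0, 202.0], [317.0, 240.0], [277.0, 185.0]]
```

Projection matches the side view: the left pad fits a thickness of about 8 mm and the right pad fits 18 mm. So the worn pad is the left one, at top image (349,221). Next I work out the move.

```bash
cat >> h.py <<'E'
from scipy.spatial.transform import Rotation as R
def go(p):
    "shift/turn in tool axes to stand-frame point p, tool x along -stand x"
    from bench import ctrl
    s=ctrl.get_state(); P=np.load("P.npy"); r=R.from_rotvec(s["tool_rot"]); a=P[2]
    D=R.from_matrix(np.array([[-np.cos(a),-np.sin(a),0],[-np.sin(a),np.cos(a),0],[0,0,-1]]).T.T)
    print("shift mm",(r.inv().apply(W(p,P)[0]-s["position"])*1000).round(1),"turn",np.degrees((r.inv()*D).as_rotvec()).round(2))
    d=s["position"]-[P[0],P[1],0]; c,q=np.cos(a),np.sin(a)
    print("tcp in stand mm",(np.array([c*d[0]+q*d[1],-q*d[0]+c*d[1],d[2]])*1000).round(1),"F",s["ft_force"].round(2),"t",s["time"],s["grip_width"])
E
python3 -c "
from h import *
go([.005,.0375,.180])"
```

```text
shift mm [-535.5 -556.3   42.6] turn [-1.000e-01 -1.000e-02 -2.297e+01]
tcp in stand mm [-270.9  758.7  221.6] F [0.27 0.09 0.22] t 0.1 1.0004852953211036
```

```bash
python3 -m handwheel '[{"x":-0.27,"y":-0.28,"z":0,"wz":-23},{"x":-0.27,"y":-0.28,"z":0,"wz":-23},{"x":-0.27,"y":-0.28,"z":0,"wz":-23},{"x":-0.27,"y":-0.28,"z":0,"wz":-23},{"x":-0.27,"y":-0.28,"z":0,"wz":-23},{"x":-0.27,"y":-0.28,"z":0,"wz":-23},{"x":-0.27,"y":-0.28,"z":0,"wz":-23},{"x":-0.27,"y":-0.28,"z":0,"wz":-23},{"x":-0.27,"y":-0.28,"z":0,"wz":-23},{"x":-0.27,"y":-0.28,"z":0,"wz":-23}]' 0 20
python3 -c "
from h import *
go([.005,.0375,.180])"
```

```text
shift mm [-535.5 -556.3   42.6] turn [-1.000e-01 -1.000e-02 -2.297e+01]
tcp in stand mm [-270.9  758.7  221.6] F [0.27 0.09 0.22] t 0.1 1.0004852953211036invalid input at $[0]: expected keys x, y, z, wx, wy, wz
```

```bash
python3 -m handwheel '[{"x":-0.27,"y":-0.28,"z":0,"wx":0,"wy":0,"wz":-23},{"x":-0.27,"y":-0.28,"z":0,"wx":0,"wy":0,"wz":-23},{"x":-0.27,"y":-0.28,"z":0,"wx":0,"wy":0,"wz":-23},{"x":-0.27,"y":-0.28,"z":0,"wx":0,"wy":0,"wz":-23},{"x":-0.27,"y":-0.28,"z":0,"wx":0,"wy":0,"wz":-23},{"x":-0.27,"y":-0.28,"z":0,"wx":0,"wy":0,"wz":-23},{"x":-0.27,"y":-0.28,"z":0,"wx":0,"wy":0,"wz":-23},{"x":-0.27,"y":-0.28,"z":0,"wx":0,"wy":0,"wz":-23},{"x":-0.27,"y":-0.28,"z":0,"wx":0,"wy":0,"wz":-23},{"x":-0.27,"y":-0.28,"z":0,"wx":0,"wy":0,"wz":-23}]' 0 20
python3 -c "
from h import *
go([.005,.0375,.180])"
```

```text
time: 0.93
position: [0.3614, 0.279, 0.2224]
tool_rot: [-0.197, 3.135, -0.003]
ft_force: [0.2, 0.3, 0.0]
grip_width: 0.326
grip_force: 0.0
shift mm [-136.8 -350.7   43.2] turn [-0.12  0.03 -0.42]
tcp in stand mm [-129.2  389.3  222.4] F [0.2  0.29 0.03] t 0.9333 0.32620571034086043
```

```bash
python3 -m handwheel '[{"x":-0.137,"y":-0.351,"z":0,"wx":0,"wy":0,"wz":0},{"x":-0.137,"y":-0.351,"z":0,"wx":0,"wy":0,"wz":0},{"x":-0.137,"y":-0.351,"z":0,"wx":0,"wy":0,"wz":0},{"x":-0.137,"y":-0.351,"z":0,"wx":0,"wy":0,"wz":0},{"x":-0.137,"y":-0.351,"z":0.02,"wx":0,"wy":0,"wz":0},{"x":-0.137,"y":-0.351,"z":0.03,"wx":0,"wy":0,"wz":0},{"x":-0.137,"y":-0.351,"z":0.043,"wx":0,"wy":0,"wz":0},{"x":-0.137,"y":-0.351,"z":0.043,"wx":0,"wy":0,"wz":0},{"x":-0.137,"y":-0.351,"z":0.043,"wx":0,"wy":0,"wz":0},{"x":-0.137,"y":-0.351,"z":0.043,"wx":0,"wy":0,"wz":0}]'
python3 -c "
from h import *
go([.005,.0375,.130])"
```

```text
time: 1.77
position: [0.5414, -0.0524, 0.1778]
tool_rot: [0.196, -3.134, 0.008]
ft_force: [-1.1, -0.5, 0.1]
grip_width: 0.006
grip_force: 0.0
shift mm [ 0.1  0.8 47.8] turn [-0.3  -0.11 -0.48]
tcp in stand mm [  5.2  36.9 177.8] F [-1.09 -0.48  0.15] t 1.7667 0.005676827276446058
```

```bash
python3 -m handwheel '[{"x":0,"y":0.001,"z":0.03,"wx":0,"wy":0,"wz":-0.5},{"x":0,"y":0.001,"z":0.048,"wx":0,"wy":0,"wz":-0.5},{"x":0,"y":0.001,"z":0.048,"wx":0,"wy":0,"wz":-0.5},{"x":0,"y":0.001,"z":0.048,"wx":0,"wy":0,"wz":-0.5},{"x":0,"y":0.001,"z":0.048,"wx":0,"wy":0,"wz":-0.5}]'
python3 -c "
from h import *
import cv2
from bench import ctrl
go([.005,.0375,.114])
a=ctrl.get_image('side')['image'][:,:,::-1][175:325,270:470]
b=ctrl.get_image('top')['image'][:,:,::-1][150:300,270:470]
cv2.imwrite('pics/c3.png',np.vstack([cv2.resize(a,(400,300),interpolation=2),cv2.resize(b,(400,300),interpolation=2)]))
cv2.imwrite('pics/c3.png',cv2.resize(a,(800,600),interpolation=2))
"
```

```text
time: 2.18
position: [0.5413, -0.043, 0.1326]
tool_rot: [-0.224, 3.132, -0.0]
ft_force: [0.9, 0.3, -0.1]
grip_width: 0.004
grip_force: 0.0
shift mm [ 1.5 -8.7 18.6] turn [-0.01  0.07  0.55]
tcp in stand mm [  6.3  46.2 132.6] F [ 0.91  0.26 -0.13] t 2.1833 0.0038999067911402465
```

View pics/c3.png

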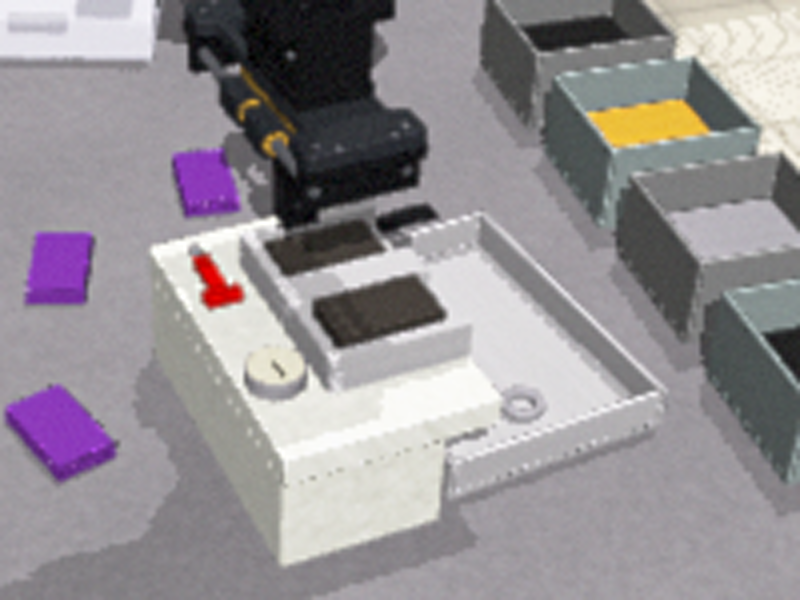

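The side view shows the shut fingers above the left nest at crop (295,205), towards its far wall. They are 9 mm off in y, because the arm was still moving when I measured. I'll correct that and let it settle.

```bash
python3 -m handwheel '[{"x":0.001,"y":-0.0087,"z":0,"wx":0,"wy":0,"wz":0.5},{"x":0.001,"y":-0.0087,"z":0,"wx":0,"wy":0,"wz":0.5},{"x":0.001,"y":-0.0087,"z":0,"wx":0,"wy":0,"wz":0.5},{"x":0.001,"y":-0.0087,"z":0,"wx":0,"wy":0,"wz":0.5}]'
python3 -c "
from h import *
go([.005,.0375,.114])"
```

```text
time: 2.62
position: [0.5411, -0.0522, 0.1319]
tool_rot: [-0.209, 3.134, 0.0]
ft_force: [0.0, 0.8, 0.1]
grip_width: 0.009
grip_force: 0.0
shift mm [-0.   0.3 17.9] turn [0.01 0.04 0.  ]
tcp in stand mm [  5.   37.2 131.9] F [0.02 0.81 0.06] t 2.6167 0.009152061377100125
```

```bash
python3 -m handwheel '[{"x":0,"y":0,"z":0.01,"wx":0,"wy":0,"wz":0},{"x":0,"y":0,"z":0.015,"wx":0,"wy":0,"wz":0},{"x":0,"y":0,"z":0.017,"wx":0,"wy":0,"wz":0},{"x":0,"y":0,"z":0.018,"wx":0,"wy":0,"wz":0},{"x":0,"y":0,"z":0.019,"wx":0,"wy":0,"wz":0},{"x":0,"y":0,"z":0.019,"wx":0,"wy":0,"wz":0},{"x":0,"y":0,"z":0.019,"wx":0,"wy":0,"wz":0}]'
python3 -m handwheel '[{"x":0,"y":0,"z":0.0007,"wx":0,"wy":0,"wz":0},{"x":0,"y":0,"z":0.0015,"wx":0,"wy":0,"wz":0},{"x":0,"y":0,"z":0.0015,"wx":0,"wy":0,"wz":0},{"x":0,"y":0,"z":0.0015,"wx":0,"wy":0,"wz":0}]'
python3 -c "
from h import *
go([.005,.0375,.108])"
```

```text
time: 3.2
position: [0.5411, -0.052, 0.1126]
tool_rot: [-0.21, 3.134, -0.0]
ft_force: [0.5, 0.1, -0.2]
grip_width: 0.004
grip_force: 0.0
time: 3.53
position: [0.541, -0.052, 0.1111]
tool_rot: [-0.21, 3.134, 0.0]
ft_force: [-0.6, -0.3, 0.4]
grip_width: 0.007
grip_force: 0.0
shift mm [-0.1  0.1  3.1] turn [0.01 0.01 0.03]
tcp in stand mm [  4.9  37.4 111.1] F [-0.56 -0.25  0.43] t 3.5333 0.007422411114916546
```

Inside the nest and clear of the walls. Feeling down now.

```bash
for i in 1; do python3 -m handwheel '[{"x":0,"y":0,"z":0.0007,"wx":0,"wy":0,"wz":0},{"x":0,"y":0,"z":0.0012,"wx":0,"wy":0,"wz":0},{"x":0,"y":0,"z":0.0012,"wx":0,"wy":0,"wz":0},{"x":0,"y":0,"z":0.0012,"wx":0,"wy":0,"wz":0}]'; done
python3 -m handwheel '[{"x":0,"y":0,"z":0.0005,"wx":0,"wy":0,"wz":0},{"x":0,"y":0,"z":0.0008,"wx":0,"wy":0,"wz":0},{"x":0,"y":0,"z":0.0008,"wx":0,"wy":0,"wz":0},{"x":0,"y":0,"z":0.0008,"wx":0,"wy":0,"wz":0}]'
```

```text
time: 3.87
position: [0.5411, -0.052, 0.1102]
tool_rot: [-0.21, 3.134, 0.0]
ft_force: [-1.4, 0.2, 3.2]
grip_width: 0.001
grip_force: 1.3
time: 4.2
position: [0.5411, -0.052, 0.1094]
tool_rot: [-0.21, 3.134, 0.0]
ft_force: [-1.5, 0.1, 5.2]
grip_width: 0.006
grip_force: 2.5
```

```bash
python3 -m handwheel '[{"x":0,"y":0,"z":0.0005,"wx":0,"wy":0,"wz":0},{"x":0,"y":0,"z":0.0005,"wx":0,"wy":0,"wz":0},{"x":0,"y":0,"z":0.0005,"wx":0,"wy":0,"wz":0}]'
```

```text
time: 4.45
position: [0.5411, -0.052, 0.1091]
tool_rot: [-0.21, 3.134, 0.0]
ft_force: [-1.5, 0.3, 5.2]
grip_width: 0.007
grip_force: 3.1
```

Contact is at about z = 0.1108, so the pad is about 11 mm thick. I'll ease off to about 3.5 N and drag.

```bash
python3 -m handwheel '[{"x":0,"y":0,"z":-0.0005,"wx":0,"wy":0,"wz":0},{"x":-0.001,"y":0,"z":-0.0007,"wx":0,"wy":0,"wz":0},{"x":-0.003,"y":0,"z":-0.0007,"wx":0,"wy":0,"wz":0},{"x":-0.005,"y":0,"z":-0.0007,"wx":0,"wy":0,"wz":0},{"x":-0.007,"y":0,"z":-0.0007,"wx":0,"wy":0,"wz":0},{"x":-0.009,"y":0,"z":-0.0007,"wx":0,"wy":0,"wz":0},{"x":-0.01,"y":0,"z":-0.0007,"wx":0,"wy":0,"wz":0},{"x":-0.01,"y":0,"z":-0.0007,"wx":0,"wy":0,"wz":0}]'
python3 -c "
from h import *
import cv2
from bench import ctrl
go([.040,.0375,.108])
a=ctrl.get_image('side')['image'][:,:,::-1][205:295,310:430]
b=ctrl.get_image('top')['image'][:,:,::-1][180:270,300:420]
cv2.imwrite('pics/c4.png',np.hstack([cv2.resize(a,(400,300),interpolation=2),cv2.resize(b,(400,300),interpolation=2)]))
"
```

```text
time: 5.12
position: [0.5514, -0.0507, 0.1094]
tool_rot: [-0.21, 3.134, -0.0]
ft_force: [-1.6, 0.1, 5.3]
grip_width: 0.006
grip_force: 2.6
shift mm [-24.6   0.2   1.4] turn [-0.02  0.03  0.03]
tcp in stand mm [ 15.4  37.2 109.4] F [-1.62  0.14  5.33] t 5.1167 0.005736047775843395
```

View pics/c4.png

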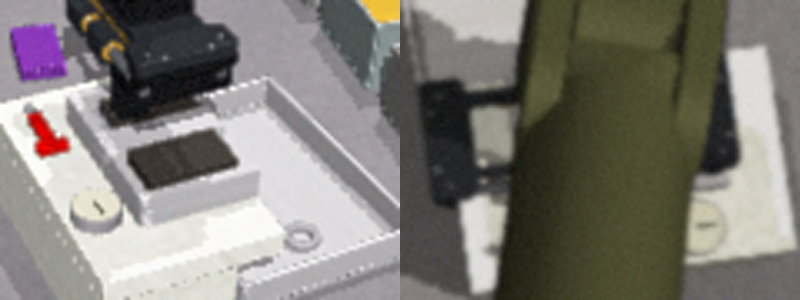

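In the side view the pad's rear edge, at crop (103,122), now shows a gap to the rear wall, so the pad seems to follow. I'll lighten slightly and continue.

```bash
python3 -m handwheel '[{"x":0,"y":0,"z":-0.0006,"wx":0,"wy":0,"wz":0},{"x":-0.003,"y":0,"z":-0.0006,"wx":0,"wy":0,"wz":0},{"x":-0.006,"y":0,"z":-0.0006,"wx":0,"wy":0,"wz":0},{"x":-0.009,"y":0,"z":-0.0006,"wx":0,"wy":0,"wz":0},{"x":-0.012,"y":0,"z":-0.0006,"wx":0,"wy":0,"wz":0},{"x":-0.015,"y":0,"z":-0.0006,"wx":0,"wy":0,"wz":0},{"x":-0.018,"y":0,"z":-0.0006,"wx":0,"wy":0,"wz":0},{"x":-0.02,"y":0,"z":-0.0006,"wx":0,"wy":0,"wz":0},{"x":-0.02,"y":0,"z":-0.0006,"wx":0,"wy":0,"wz":0}]'
python3 -c "
from h import *
import cv2
from bench import ctrl
go([.040,.0375,.108])
P=np.load('P.npy')
for t in (.023,.053): print(t,((proj('side',W([[t-.035,.0585,.1],[t-.035,.0585,.111],[t-.035,.0165,.111],[t+.035,.0165,.111],[t+.035,.0585,.111]],P))-[310,205])*6).round().tolist())
a=ctrl.get_image('side')['image'][:,:,::-1][205:295,310:430]
cv2.imwrite('pics/c5.png',cv2.resize(a,(720,540),interpolation=2))
"
```

```text
time: 5.97
position: [0.5714, -0.0479, 0.1099]
tool_rot: [-0.21, 3.134, -0.0]
ft_force: [0.4, -0.0, 4.2]
grip_width: 0.002
grip_force: 1.8
shift mm [-4.4  0.1  1.9] turn [-0.02  0.05  0.04]
tcp in stand mm [ 35.6  37.4 109.9] F [ 0.39 -0.03  4.19] t 5.9667 0.0018791992789475669
0.023 [[149.0, 200.0], [149.0, 179.0], [189.0, 235.0], [343.0, 196.0], [299.0, 142.0]]
0.053 [[214.0, 184.0], [214.0, 163.0], [255.0, 218.0], [407.0, 180.0], [362.0, 127.0]]
```

View pics/c5.png

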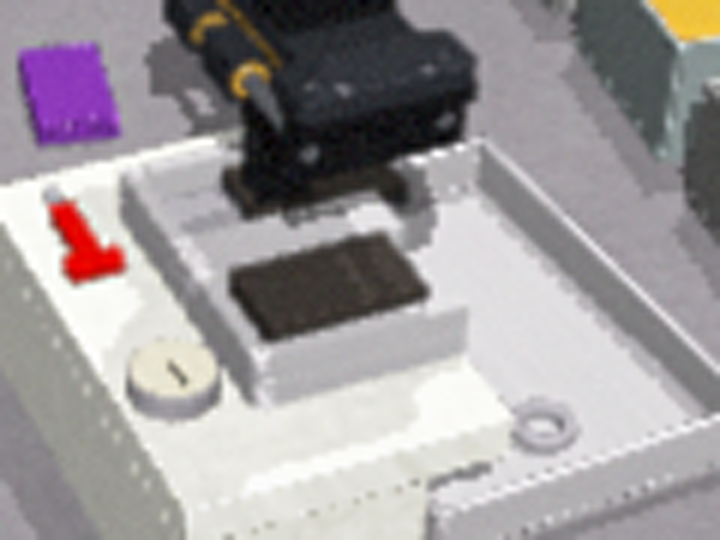

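The pad has followed: its rear-left corner is at crop (224,170), so its centre is at about x = 0.055 and it lies flat. I'll drag 4 mm more, lift, move back 32 mm and come down behind it.

```bash
python3 -m handwheel '[{"x":-0.002,"y":0,"z":0,"wx":0,"wy":0,"wz":0},{"x":-0.004,"y":0,"z":0,"wx":0,"wy":0,"wz":0},{"x":-0.004,"y":0,"z":0,"wx":0,"wy":0,"wz":0},{"x":-0.004,"y":0,"z":-0.003,"wx":0,"wy":0,"wz":0},{"x":-0.004,"y":0,"z":-0.01,"wx":0,"wy":0,"wz":0},{"x":0.015,"y":0,"z":-0.012,"wx":0,"wy":0,"wz":0},{"x":0.032,"y":0,"z":-0.012,"wx":0,"wy":0,"wz":0},{"x":0.032,"y":0,"z":-0.012,"wx":0,"wy":0,"wz":0},{"x":0.032,"y":0,"z":-0.012,"wx":0,"wy":0,"wz":0},{"x":0.032,"y":0,"z":-0.012,"wx":0,"wy":0,"wz":0}]'
python3 -c "
from h import *
import cv2
from bench import ctrl
go([.003,.0375,.103])
a=ctrl.get_image('side')['image'][:,:,::-1][205:295,310:430]
cv2.imwrite('pics/c6.png',cv2.resize(a,(720,540),interpolation=2))
"
```

```text
time: 6.85
position: [0.5398, -0.0519, 0.1222]
tool_rot: [-0.21, 3.133, 0.001]
ft_force: [0.6, 0.4, 0.7]
grip_width: 0.006
grip_force: 0.0
shift mm [ 0.7 -0.1 19.2] turn [0.01 0.08 0.05]
tcp in stand mm [  3.7  37.6 122.2] F [0.61 0.42 0.69] t 6.85 0.005590438970077065
```

View pics/c6.png

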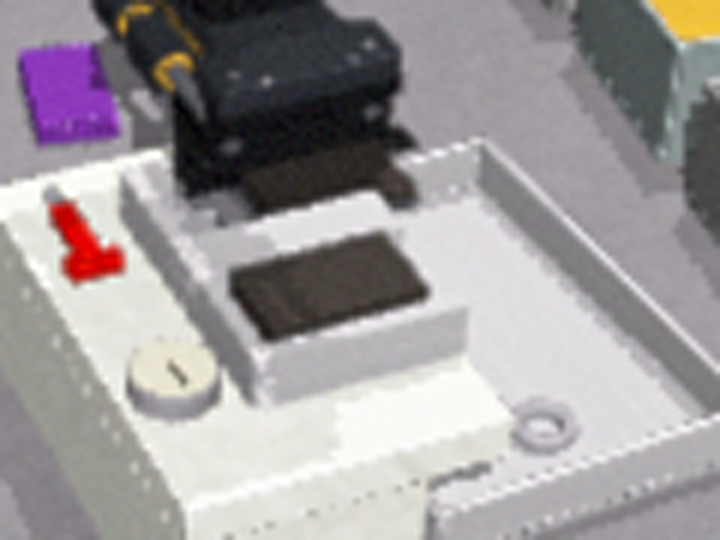

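The pad lies flat and overhangs the edge slightly, with its rear edge at crop (245,190). The finger sits behind it with about 9 mm to spare. I'll descend to z = 0.103.

```bash
python3 -m handwheel '[{"x":0.0005,"y":0,"z":0.008,"wx":0,"wy":0,"wz":0},{"x":0.0005,"y":0,"z":0.013,"wx":0,"wy":0,"wz":0},{"x":0.0005,"y":0,"z":0.016,"wx":0,"wy":0,"wz":0},{"x":0.0005,"y":0,"z":0.0185,"wx":0,"wy":0,"wz":0},{"x":0.0005,"y":0,"z":0.0185,"wx":0,"wy":0,"wz":0},{"x":0.0005,"y":0,"z":0.0185,"wx":0,"wy":0,"wz":0}]'
```

```text
time: 7.4
position: [0.5384, -0.0524, 0.1031]
tool_rot: [0.21, -3.134, 0.0]
ft_force: [0.0, -0.2, 0.6]
grip_width: 0.003
grip_force: 0.0
```

```bash
python3 -m handwheel '[{"x":-0.006,"y":0,"z":0,"wx":0,"wy":0,"wz":0},{"x":-0.011,"y":0,"z":0,"wx":0,"wy":0,"wz":0},{"x":-0.016,"y":0,"z":0,"wx":0,"wy":0,"wz":0},{"x":-0.022,"y":0,"z":0,"wx":0,"wy":0,"wz":0},{"x":-0.03,"y":0,"z":0,"wx":0,"wy":0,"wz":0},{"x":-0.04,"y":0,"z":0,"wx":0,"wy":0,"wz":0},{"x":-0.05,"y":0,"z":0,"wx":0,"wy":0,"wz":0},{"x":-0.06,"y":0,"z":0,"wx":0,"wy":0,"wz":0},{"x":-0.064,"y":0,"z":0,"wx":0,"wy":0,"wz":0},{"x":-0.064,"y":0,"z":0,"wx":0,"wy":0,"wz":0}]'
python3 -c "
from h import *
import cv2
from bench import ctrl
go([.003,.0375,.103])
a=ctrl.get_image('side')['image'][:,:,::-1][205:325,300:460]
cv2.imwrite('pics/c7.png',cv2.resize(a,(720,540),interpolation=2))
"
```

```text
time: 8.23
position: [0.6031, -0.0435, 0.1031]
tool_rot: [-0.211, 3.134, -0.001]
ft_force: [-0.8, 1.0, 0.5]
grip_width: 0.0
grip_force: 0.0
shift mm [64.6  0.   0.1] turn [-0.03  0.01  0.07]
tcp in stand mm [ 67.6  37.5 103.1] F [-0.8   1.    0.53] t 8.2333 0.0001439119878126641
```

View pics/c7.png

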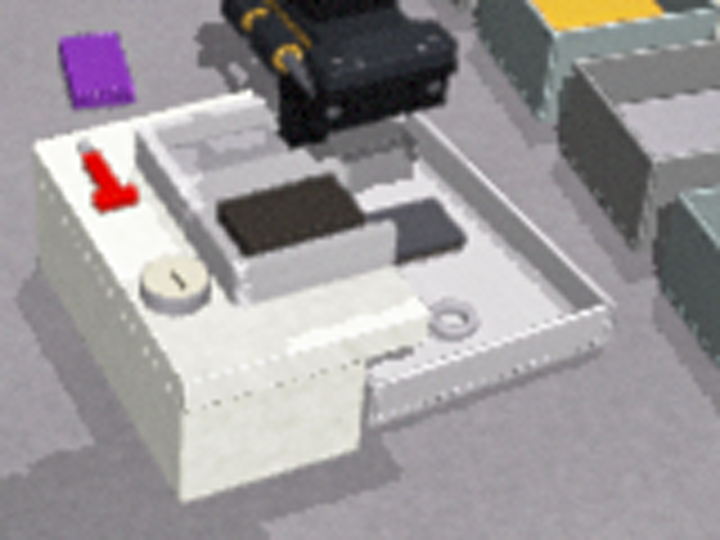

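The pad lies flat in the tray at crop (430,230), flipped over with its grey backing up. The thick pad, at (295,215), is still in its nest. I'll retract and hand in.

```bash
python3 -m handwheel '[{"x":0,"y":0,"z":-0.02,"wx":0,"wy":0,"wz":0},{"x":0,"y":0,"z":-0.06,"wx":0,"wy":0,"wz":0},{"x":0,"y":0,"z":-0.09,"wx":0,"wy":0,"wz":0},{"x":0,"y":0,"z":-0.1,"wx":0,"wy":0,"wz":0},{"x":0,"y":0,"z":-0.1,"wx":0,"wy":0,"wz":0},{"x":0,"y":0,"z":-0.1,"wx":0,"wy":0,"wz":0},{"x":0,"y":0,"z":-0.1,"wx":0,"wy":0,"wz":0},{"x":0,"y":0,"z":-0.1,"wx":0,"wy":0,"wz":0}]'
python3 -c "
from bench import ctrl
print(ctrl.close_job())"
```

```text
time: 8.95
position: [0.6006, -0.0436, 0.2013]
tool_rot: [0.21, -3.131, -0.0]
ft_force: [-0.1, 0.1, 0.2]
grip_width: 0.006
grip_force: 0.0
the job is handed in; nothing more can be done
None
```

I pushed the worn left pad off the open edge and handed the job in at about 9 s: the last picture shows it flat in the tray, upside down, with the thick pad still in its nest, but no verdict came back.

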